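Check-weigh two tins on a beam balance and send back the short one

ROBOT

A 6-joint arm with a two-finger parallel gripper is mounted at the origin on the work surface. World frame = base frame: x ahead of the robot, y to its left, z up, the work surface at z = 0. Lengths are in m, angles in rad, forces in N, time in s.
With the tool pointing down it reaches from about 0.375 to 0.9 m from the base axis. Payload 3.1 kg.
Tool frame: the origin (TCP) lies midway between the tips of the shut fingers; the grasp point (between the pads) lies 19 mm behind it; z points along the fingers, y is the line along which they close (so a half turn about z gives the same grasp; the last joint's range is limited). The gripper opens to 85 mm and grips with 20 to 120 N. Pads are 22 mm wide; open, the fingers measure 114 mm over their backs; the gripper's body (76 mm by 85 mm) begins 54 mm behind the grasp point. The pads swing forward as they close: fully open they stand 13 mm farther back than shut.
Start: joints at [-1.419, 0.527, 1.433, -0, 1.181, -0.178], TCP at [0.202, -0.591, 0.207] pointing down, gripper open.
Joint ranges: [-3.08, 3.08], [-0.75, 2.2], [0.22, 2.44], [-1.43, 4.57], [0, 2.65], [-2.85, 2.85]. Speed limits (rad/s): [2.79, 2.79, 3.14, 3.14, 3.14, 3.14].

INTERFACE

Orientations are given as a rotation vector (axis times angle).
In Python, from rig import sensors, read_camera, camera_params, bot gives the robot as it stands.
- The arm moves only by the tool drive_tool, never from a script. Its argument "commands" is a list of rows, each a list of 7 numbers: the shift along the tool's x, y, z in cm, then the turn, a rotation vector about the tool's x, y, z in degrees, then the opening, from 0 (shut) to 1 (fully open). A call has 1 to 20 rows; each row is the pose to reach, as a shift and turn from the pose commanded when the call began, along the tool's axes at that moment; what a row does not reach only later rows make up. A row lasts 1/12 s, in which the tool goes at most 41.7 mm and 7.16 degrees, less where a joint would pass 70% of its speed; a pose out of reach is approached as far as the arm can. A call with a gripper value outside its range is refused whole. The fingers move at their own pace and stop on an object; "newtons" is the grip in N (left out, the last holds). Time passes only in rows, so rows that repeat a pose let the fingers close. It gives the time, the measured TCP pose, the force, the opening and the grip force at its end, in the units of the state.
- sensors.read_state(): the state, without advancing time (a new reading comes with each control period).
- read_camera(name): name is "side" or "top"; returns the picture (480x640x3 uint8, red, green, blue); there is no depth.
- camera_params(name): a dict with "fx", "fy", "cx", "cy" (pixels), "dist_coeffs" ([k1, k2, p1, p2, k3] as OpenCV has them; the pictures are not rectified), "T" (4x4, takes a point from camera to world coordinates). Camera axes: x right, y down, z forward; pixel columns grow to the right and rows downward; lengths in m; the calibration is good to about 2 mm. A picture is of the moment at which its call begins. camera_params takes no time and is no camera call.
- bot.hand_in(): hands the job in; it is judged then, once.
The state is a dict: "clock": time; "joint_pos": joint angles; "joint_velocities": joint speeds; "joint_efforts": joint torques, N m; "position": TCP position; "tool_rot": TCP orientation; "wrist_force": force on the tool from outside, world axes, zero at the start; "moment": the same for the moment, N m; "grip_width": finger opening in m; "gripper_force": force on a finger pad.
Only numpy, scipy, OpenCV 4.12 (cv2) and the standard library are available. Lean on these libraries where they do the work, as an engineer would, in place of code of your own. Each camera call takes 0.05 s, during which the arm holds its last target. There are 200 camera calls.

TASK

Two closed tins look alike, but one is a full pack and the other is short: weigh them on the beam balance, where a tin weighs true only when it stands square on the pan and has been slid gently outward along it until it bears on the end stop; there a full tin sinks the pan and a short one does not. Leave the full tin standing on the sunk pan, square against the stop, and stand the short one upright in the returns tray. Do not push, press or drop a tin hard on the balance or tray, do not shove the balance itself, and leave the other goods where they are.

Things in the scene. Friction and masses are not known exactly. Their poses are not given: they have to be found in the camera images.
- tin_a: closed square tin, plain metal with a paper band, 52 x 52 mm, 72 mm tall; 0.18 to 0.26 kg if short, 0.45 to 0.5 kg if full (which one is full changes from start to start). Origin: centre of its underside, z up, x and y normal to its sides; the load is central in plan. Both tins stand loose on the table, at least 45 mm clear of each other.
- tin_b: the other tin, same size and look as tin_a
- balance: the balance; origin: centre of the underside of its fixed grey stand (base 130 x 150 mm, cheeks up to 111 mm). Its +y axis points outward along the beam, from the pivot (100 mm above the origin) to the pan; x is across. A pointer and scale plate over the pivot reach 200 mm above the table. A dark round counterweight stands on the -y side, out to 120 mm.
- beam (a joint): beam tilt (rad): 0 = pan up and level (empty, or a short tin), 0.1 = pan fully down, sloping 0.1 rad down to its outer end. A full tin at the stop sinks it fully; one with its centre nearer the pivot than 120 mm does not. Pushing down on the pan by 3 to 5 N also sinks it, so read it with the tin let go.
- pan (a point): centre of the flat upper face of the steel pan, 147.5 mm outward of the pivot and 10 mm above it (110 mm above the table when up). The pan is 78 mm across (x) and 135 mm along the beam (y): from 80 to 215 mm outward of the pivot, no rims. Axes as the balance's, tilting with the beam.
- stop: end stop: dark upright plate 50 mm wide (x), 34 mm tall, 6 mm thick, clamped across the pan 184 to 208 mm out from the pivot. Origin: foot of the middle of its inner face, on the pan; axes as the pan's. A tin bearing on it has its centre 26 mm inward. It is rigid: feel for it. 1 to 20 N on it counts as bearing; over 20 N of a tin on pan or stop harms the balance.
- tray: grey returns tray, an open box 140 x 140 mm outside, 35 mm tall, walls and floor 4 to 5 mm thick, fixed to the table. Origin: centre of its underside; axes along its sides.
- bowl: steel bowl, 80 mm across, 40 mm tall, bystander; origin at its underside
- spoon: steel spoon lying on the table, bystander; origin at the underside of its middle
- jar: glass jar, 72 mm across, 110 mm tall, bystander; origin at its underside
- can: steel can, 72 mm across, 100 mm tall, bystander; origin at its underside
- cup: steel cup, 72 mm across, 80 mm tall, bystander; origin at its underside
- shaker: white shaker, 48 mm across, 85 mm tall, bystander; origin at its underside

How it is judged:
By the outcome, as a careful person would: the job done as asked, in the order asked, and still so for the second after the job is handed in, with the robot touching nothing.
It also fails if it takes over 72 s, if anything falls off the work surface, if the arm or the gripper's body presses on something with over 40 N, if the wrist force passes 120 N, or if a joint passes its speed limit or range.

## Working session

There is one attempt and no reset: what is moved stays moved. The work goes in short steps, Python scripts to look and compute and a tool call to move; the robot and the scene stay as the last step left them, time stands still between calls to the robot, and variables do not carry over. Pictures are saved under pics/ and viewed, at most 10 in all, crops included, and the job is handed in when it is done.

Besides the shell and the picture viewer there is one more tool, called as name(argument=value, ...) on one line, values as JSON. drive_tool: Moves the arm, as the interface text tells. Its arguments: {"type":"object","properties":{"commands":{"type":"array"},"newtons":{"type":"number"}},"required":["commands"]}

```bash
mkdir -p pics; python3 - <<'E'
from rig import sensors, read_camera, camera_params
import cv2, numpy as np
for n in("top","side"):
    im=read_camera(n); cv2.imwrite(f"pics/{n}0.png",im[:,:,::-1]); p=camera_params(n); print(n,{k:np.round(v,4).tolist() for k,v in p.items()})
s=sensors.read_state(); print(s)
E
```

```text
top {'fx': 604.5092, 'fy': 604.5092, 'cx': 308.5798, 'cy': 234.4396, 'dist_coeffs': [-0.0857, 0.0, 0.0, 0.0, 0.0], 'T': [[0.029, -0.9857, 0.1659, 0.3092], [-0.9996, -0.0294, 0.0003, 0.011], [0.0046, -0.1658, -0.9861, 1.4929], [0.0, 0.0, 0.0, 1.0]]}
side {'fx': 551.7345, 'fy': 551.7345, 'cx': 318.3377, 'cy': 235.0948, 'dist_coeffs': [-0.1601, 0.0, 0.0, 0.0, 0.0], 'T': [[-0.8701, -0.2986, 0.3922, 0.0146], [-0.4928, 0.511, -0.7043, 0.9308], [0.0099, -0.806, -0.5918, 0.872], [0.0, 0.0, 0.0, 1.0]]}
{'clock': 0.1, 'joint_pos': array([-1.41951659e+00,  5.28390421e-01,  1.43376058e+00, -1.82805429e-05,
        1.18137762e+00, -1.78510542e-01]), 'joint_velocities': array([ 0.00153933, -0.00123113, -0.00314228,  0.00065311,  0.00088358,
        0.00029221]), 'joint_efforts': array([ 3.43000493e-04, -4.43302882e+01, -1.78587878e+01, -3.18944540e-04,
        3.89159672e-03, -7.47352772e-06]), 'position': array([ 0.2023158 , -0.59063429,  0.20652525]), 'tool_rot': array([-3.09706720e+00, -5.15381939e-01, -1.48420402e-05]), 'wrist_force': array([-0.07427957, -0.30479091,  0.07004105]), 'moment': array([0.03109767, 0.03620349, 0.05738368]), 'gripper_force': 0.0, 'grip_width': 0.08518876788177493}
```

View pics/top0.png

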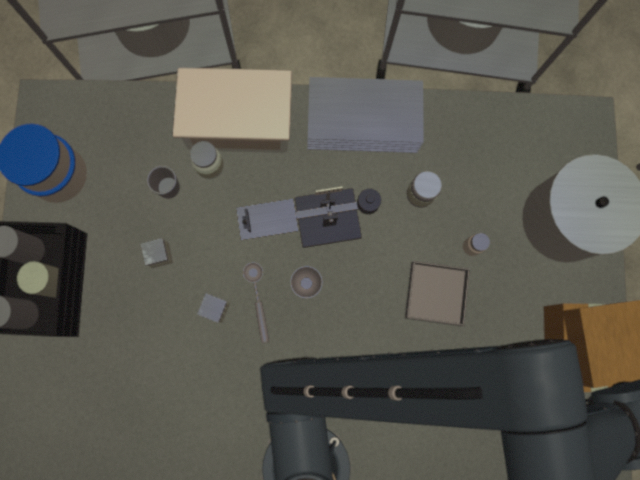

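View pics/side0.png

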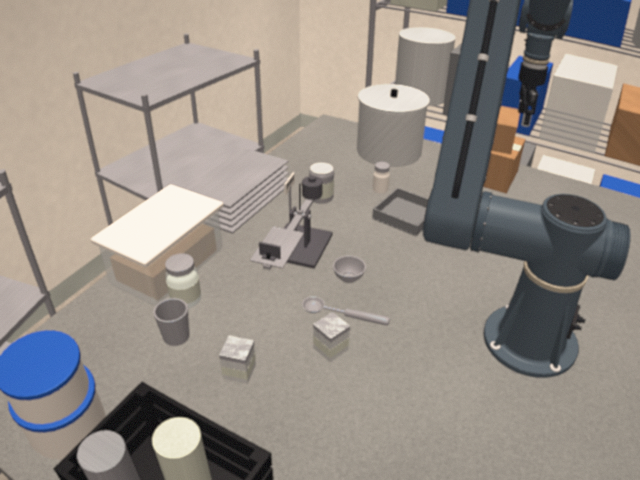

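The top view shows tins at about (154,251) and (212,308), the pan at (270,218) with the stop at (246,220), the stand at (328,217) and the tray at (437,293). In the side view the tins are at (238,358) and (331,336), and the pan at (278,247).

```bash
cat > h.py <<'E'
import cv2, numpy as np
from rig import sensors, read_camera, camera_params
def ray(n,px):
    p=camera_params(n);K=np.array([[p["fx"],0,p["cx"]],[0,p["fy"],p["cy"]],[0,0,1]])
    u=cv2.undistortPoints(np.array(px,float).reshape(-1,1,2),K,np.array(p["dist_coeffs"])).reshape(-1,2)
    T=np.array(p["T"]);return T[:3,3],np.c_[u,np.ones(len(u))]@T[:3,:3].T
def onz(n,px,z):
    o,d=ray(n,px);return (o+d*((z-o[2])/d[:,2])[:,None])[:,:2]
def proj(n,P):
    p=camera_params(n);K=np.array([[p["fx"],0,p["cx"]],[0,p["fy"],p["cy"]],[0,0,1]])
    W=np.linalg.inv(np.array(p["T"]));r,_=cv2.Rodrigues(W[:3,:3])
    return cv2.projectPoints(np.array(P,float).reshape(-1,1,3),r,W[:3,3],K,np.array(p["dist_coeffs"]))[0].reshape(-1,2)
E
python3 - <<'E'
from h import *
im=cv2.imread("pics/top0.png");g=cv2.cvtColor(im,cv2.COLOR_BGR2GRAY)
print(g[240:264:2,138:172:2]);print(g[205:235:3,232:302:4])
c=cv2.resize(im[180:330,135:375],None,fx=3.3,fy=3.3,interpolation=cv2.INTER_CUBIC);cv2.imwrite("pics/c1.png",c)
s=cv2.imread("pics/side0.png")[170:390,210:400];cv2.imwrite("pics/c2.png",cv2.resize(s,None,fx=2.7,fy=2.7,interpolation=cv2.INTER_CUBIC))
E
```

```text
[[ 93  91  91  91  93  92  97  98 113 111 114 112 103  78  91  92  93]
 [ 91  91  96  97 108 111 113 113 111 112 111 113 102  70  79  87  95]
 [ 94 102 111 113 116 118 111 112 112 111 112 112 109  76  77  78  92]
 [ 93  99 114 111 112 120 118 111 109 110 111 111 111  80  77  74  90]
 [ 93  96 107 111 111 112 112 110 112 110 109 108 112  95  76  75  86]
 [ 89  89 115 119 114 112 111 112 112 111 111 109 109 100  73  76  85]
 [ 92  93 114 132 118 113 117 116 111 109 108 109 109 104  72  79  81]
 [ 93  95  99 124 118 113 113 112 112 110 111 110 109 110  74  74  77]
 [ 92  92  96 127 131 121 118 111 109 111 111 113 110 112  88  76  76]
 [ 94  93  91 106 121 134 136 120 110 110 111 110 112 111 103  73  76]
 [ 94  92  91 109 125 143 143 128 118 109 110 102  98  75  75  73  76]
 [ 95  92  93 104 131 139 132 113 101  79  74  64  69  71  72  70  72]]
[[ 97  94  92  96  97 116 107 111 108 110 110 111 109 112 112 112  63  64]
 [ 95 100 111 105 108 110 111 111 111 111 110 111 111 110 112 113  68  64]
 [ 93  91 109  91  94 112 112 112 111 111 111 111 110 113 112 112  85 106]
 [ 95 100 113 105  73 112 111 111 113 113 113 113 111 111 112 111 112 113]
 [ 97  95 111  61  62 113 115 113 115 115 114 113 115 113 113 112 100 101]
 [ 95  97 114  47  63 113 115 114 116 114 113 113 112 111 111 111  99  64]
 [ 96  97 113  41  60 115 113 117 115 113 112 113 114 113 114 114 109  64]
 [ 96  94 112  71  60 113 114 114 115 116 114 115 114 115 114 112 113  63]
 [ 93  95 108 106  68 112 114 117 117 116 118 115 114 114 113 113 113  59]
 [ 96  96 108 116 107 115 118 116 116 117 117 116 115 106  95  97  92  68]]
```

View pics/c1.png

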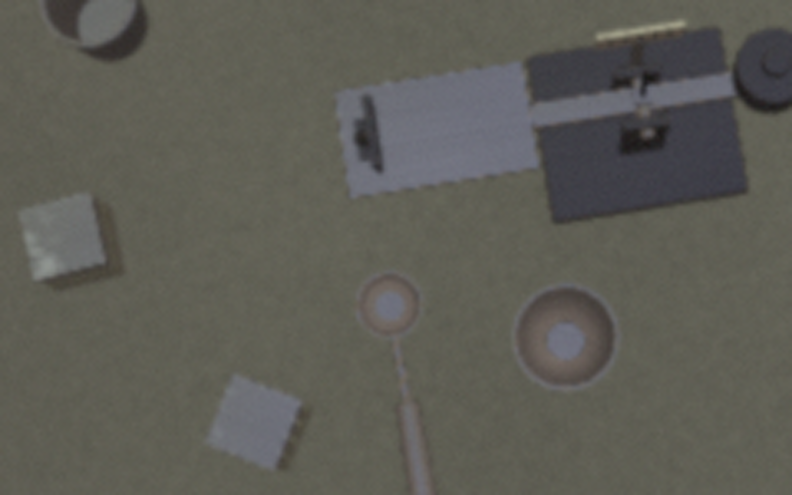

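View pics/c2.png

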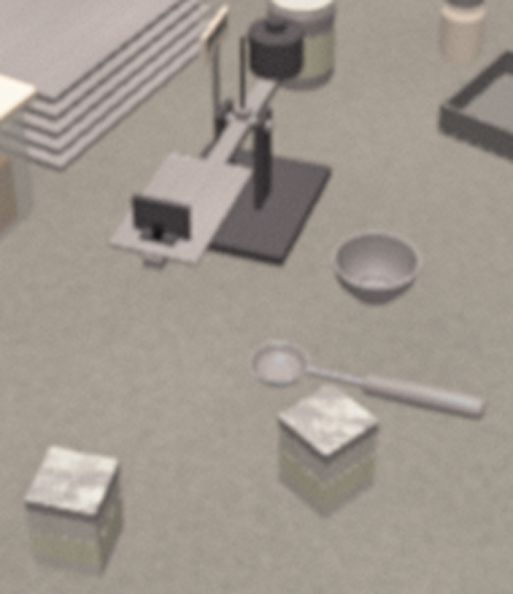

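Crop 1 shows the pan corners near crop (338,92), (525,62), (540,168) and (352,196), with the stop at (370,135). The tin tops are quads centred at (63,236) and (254,422). Crop 2 shows the tin lids at (73,480) and (328,421), which will serve as a cross-check.

```bash
cat >> h.py <<'E'
def sat(im,bg=None):
    b=im.astype(int);return b
def rect(n,im,box,z,mask):
    x0,y0,x1,y1=box;m=np.zeros(mask.shape,np.uint8);m[y0:y1,x0:x1]=mask[y0:y1,x0:x1]*255
    m=cv2.morphologyEx(m,cv2.MORPH_OPEN,np.ones((3,3)))
    c=max(cv2.findContours(m,cv2.RETR_EXTERNAL,cv2.CHAIN_APPROX_NONE)[0],key=cv2.contourArea)
    w=onz(n,c[:,0,:],z);r=cv2.minAreaRect((w*1000).astype(np.float32))
    return np.round(r[0],1),np.round(r[1],1),round(r[2],1),len(c)
E
python3 - <<'E'
from h import *
im=cv2.imread("pics/top0.png")
b,g,r=[cv2.GaussianBlur(im,(3,3),0)[:,:,i].astype(int) for i in range(3)]
G=(b+g+r)//3
print("bg",im[270,180],"tin",im[308,212],im[250,154],"pan",im[215,275])
bl=(b>94)
for nm,bx,z in(("tin1",(135,232,172,272),.072),("tin2",(192,288,232,328),.072),("pan",(230,190,298,245),.11)):
    print(nm,rect("top",im,bx,z,bl))
print("tray",rect("top",im,(395,255,480,335),.035,G<60),im[263,440],im[293,437],im[280,480])
c2=np.array([[52,447],[120,458],[98,517],[27,494],[327,385],[378,425],[328,457],[279,420]])
px=(c2+.5)/2.7-.5+[210,170]
w=onz("side",px,.072)*1000;print("side tin1",w[:4].mean(0),"tin2",w[4:].mean(0));print(np.round(w))
c1=np.array([[338,92],[525,62],[540,168],[352,196],[370,97],[380,172]]);px=(c1+.5)/3.3-.5+[135,180]
print("pan hand",np.round(onz("top",px[:4],.11)*1000),np.round(onz("top",px[4:],.144)*1000))
c3=np.array([[112,241],[196,261],[253,172],[178,152]]);px=(c3+.5)/2.7-.5+[210,170];print("pan side",np.round(onz("side",px,.11)*1000))
for nm,p,z in(("cup",(163,176),.08),("jar",(206,152),.11),("can",(427,184),.1),("shk",(481,241),.085),("bowl",(306,282),.04),("spoon",(253,271),.01),("spoonEnd",(265,340),.01)): print(nm,np.round(onz("top",[p],z)*1000))
E
```

```text
bg [82 92 93] tin [118 110 110] [112 112 112] pan [122 111 109]
tin1 (array([497.2, 381.1]), array([54.9, 54. ]), 16.6, 80)
tin2 (array([368.7, 234.8]), array([54.9, 56.1]), 70.8, 81)
pan (array([576.5, 108.7]), array([ 81.2, 141.7]), 11.3, 174)Traceback (most recent call last):
  File "<stdin>", line 9, in <module>
  File "h.py", line 18, in rect
    c=max(cv2.findContours(m,cv2.RETR_EXTERNAL,cv2.CHAIN_APPROX_NONE)[0],key=cv2.contourArea)
ValueError: max() iterable argument is empty
```

```bash
python3 - <<'E'
from h import *
im=cv2.imread("pics/top0.png")
print(im[255:330:3,437].sum(1)//3, im[293,400:475:3].sum(1)//3)
hp=np.array([[411,263],[467,269],[463,324],[407,318]]);w=onz("top",hp,.035)*1000;print("tray",np.round(w),w.mean(0))
c2=np.array([[52,447],[120,458],[98,517],[27,494],[327,385],[378,425],[328,457],[279,420]])
px=(c2+.5)/2.7-.5+[210,170]
w=onz("side",px,.072)*1000;print("side tin1",w[:4].mean(0),"tin2",w[4:].mean(0));print(np.round(w))
c1=np.array([[338,92],[525,62],[540,168],[352,196],[370,97],[380,172]]);px=(c1+.5)/3.3-.5+[135,180]
print("pan hand",np.round(onz("top",px[:4],.11)*1000),np.round(onz("top",px[4:],.144)*1000))
c3=np.array([[112,241],[196,261],[253,172],[178,152]]);px=(c3+.5)/2.7-.5+[210,170];print("pan side",np.round(onz("side",px,.11)*1000))
for nm,p,z in(("cup",(163,176),.08),("jar",(206,152),.11),("can",(427,184),.1),("shk",(481,241),.085),("bowl",(306,282),.04),("spoon",(253,271),.01),("spoonEnd",(265,340),.01)): print(nm,np.round(onz("top",[p],z)*1000))
c4=np.array([[527,58],[718,28],[747,190],[556,222]]);px=(c4+.5)/3.3-.5+[135,180];print("base",np.round(onz("top",px,.01)*1000))
E
```

```text
[ 94  94  90  89  79 109 109 109 109 110 112 111 110 111 109 110 109 110
 109 109 109 110  88  86  89] [ 92  94  85  67 109 111 109 109 110 109 110 110 108 111 110 109 108 109
 109 110 108  60  88  92  92]
tray [[ 491. -240.]
 [ 481. -378.]
 [ 347. -366.]
 [ 358. -231.]] [ 419.28609513 -303.66513825]
side tin1 [500.28590798 375.47648124] tin2 [370.81401533 233.58708479]
[[533. 359.]
 [483. 342.]
 [465. 396.]
 [520. 405.]
 [390. 200.]
 [337. 218.]
 [354. 265.]
 [403. 251.]]
pan hand [[601. 180.]
 [626.  49.]
 [550.  36.]
 [526. 167.]] [[591. 154.]
 [538. 145.]]
pan side [[604. 176.]
 [531. 163.]
 [553.  36.]
 [626.  43.]]
cup [[680. 368.]]
jar [[734. 261.]]
can [[ 674. -267.]]
shk [[ 542. -399.]]
bowl [[437.  14.]]
spoon [[463. 146.]]
spoonEnd [[296. 109.]]
base [[ 652.   50.]
 [ 680.  -95.]
 [ 556. -119.]
 [ 527.   24.]]
```

```bash
cat >> h.py <<'E'
from scipy.spatial.transform import Rotation as Ro
def plan(*tg,ref=None):
    s=sensors.read_state();R=Ro.from_rotvec(s["tool_rot"]).as_matrix();p=np.array(s["position"])
    psi=np.degrees(np.arctan2(R[1,0],R[0,0]))
    print("t",round(s["clock"],2),"p",np.round(p*1000,1),"psi",round(psi,2),"tilt",np.round(R[:2,2],4),"F",np.round(s["wrist_force"],2),"w",round(s["grip_width"],4),s["gripper_force"])
    if ref is not None:p=np.array(ref)
    for x,y,z,a in tg: print(np.round(R.T@(np.array([x,y,z])/1000-p)*100,2),"turn",round((psi-a+180)%360-180,1))
E
python3 - <<'E'
from h import *
plan((450,-250,300,18.9),(450,60,300,70.8),(370,234.5,150,70.8))
E
```

```text
t 0.1 p [ 202.3 -590.6  206.5] psi 18.9 tilt [-0.0003  0.0019] F [-0.07 -0.3   0.07] w 0.0852 0.0
[ 34.47 -24.22  -9.29] turn -0.0
[ 44.51 -53.55  -9.23] turn -51.9
[ 42.58 -72.63   5.81] turn -51.9
```

drive_tool(commands=[[10,-7,-9.2,0,0,0,1],[20,-14,-9.2,0,0,-7,1],[28,-20,-9.2,0,0,-14,1],[34,-24,-9.2,0,0,-14,1],[36,-29,-9.2,0,0,-21,1],[37,-33,-9.2,0,0,-28,1],[39,-37,-9.2,0,0,-35,1],[41,-43,-9.2,0,0,-42,1],[43,-49,-9.2,0,0,-48,1],[44.5,-53.5,-9.2,0,0,-52,1],[44.5,-58,-7,0,0,-52,1],[44,-62,-4,0,0,-52,1],[43.5,-66,-1,0,0,-52,1],[43,-69,2,0,0,-52,1],[42.8,-72,5,0,0,-52,1],[42.6,-72.6,5.8,0,0,-52,1],[42.6,-72.6,5.8,0,0,-52,1],[42.6,-72.6,5.8,0,0,-52,1]], newtons=40)

```text
clock: 1.6
position: [0.3806, 0.0874, 0.2027]
tool_rot: [2.559, 1.821, 0.001]
wrist_force: [1.4, -0.1, -0.0]
grip_width: 0.0855
gripper_force: 0.0
```

```bash
python3 - <<'E'
from h import *
plan((370,234.5,32,70.8))
for n in("top","side"):cv2.imwrite(f"pics/{n}1.png",read_camera(n)[:,:,::-1])
im=cv2.imread("pics/side1.png");cv2.imwrite("pics/c3.png",cv2.resize(im[200:400,230:430],None,fx=2.5,fy=2.5,interpolation=cv2.INTER_CUBIC))
E
```

```text
t 1.6 p [380.6  87.4 202.7] psi 70.87 tilt [ 0.0004 -0.    ] F [ 1.43 -0.13 -0.01] w 0.0855 0.0
[13.55 -5.83 17.07] turn 0.1
```

View pics/c3.png

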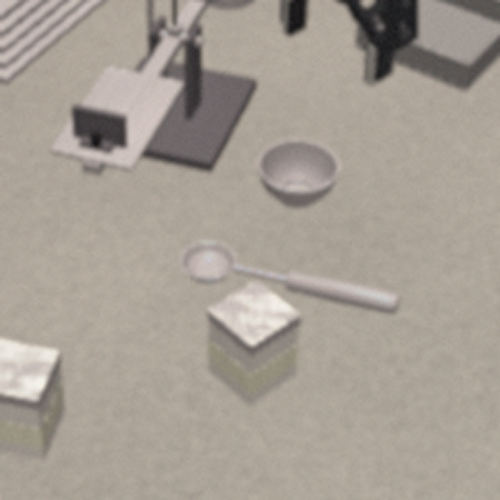

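The gripper is still short of the tin, at crop (340,30); the tin stands undisturbed at crop (254,345).

drive_tool(commands=[[4,-1.7,2,0,0,0,1],[8,-3.4,4,0,0,0,1],[11,-4.8,5,0,0,0,1],[13.5,-5.8,6,0,0,0,1],[13.5,-5.8,6,0,0,0,1],[13.5,-5.8,6,0,0,0,1],[13.5,-5.8,6,0,0,0,1]])

```text
clock: 2.28
position: [0.3708, 0.2317, 0.1432]
tool_rot: [2.559, 1.822, -0.001]
wrist_force: [0.3, 0.5, 0.4]
grip_width: 0.0852
gripper_force: 0.0
```

```bash
python3 - <<'E'
from h import *
plan((370,234.5,32,70.8))
E
```

```text
t 2.28 p [370.8 231.7 143.2] psi 70.92 tilt [-0.0003 -0.0005] F [0.33 0.47 0.37] w 0.0852 0.0
[ 0.25 -0.17 11.12] turn 0.1
```

drive_tool(commands=[[0.2,-0.1,3,0,0,0,1],[0.2,-0.1,6,0,0,0,1],[0.2,-0.1,9,0,0,0,1],[0.2,-0.1,11.1,0,0,0,1],[0.2,-0.1,11.1,0,0,0,1],[0.2,-0.1,11.1,0,0,0,1],[0.2,-0.1,11.1,0,0,0,0.5],[0.2,-0.1,11.1,0,0,0,0.4],[0.2,-0.1,11.1,0,0,0,0.3],[0.2,-0.1,11.1,0,0,0,0.3],[0.2,-0.1,11.1,0,0,0,0.3],[0.2,-0.1,11.1,0,0,0,0.3]], newtons=40)

```text
clock: 3.28
position: [0.3714, 0.2346, 0.0338]
tool_rot: [2.558, 1.822, 0.005]
wrist_force: [-0.7, -2.4, 5.2]
grip_width: 0.0508
gripper_force: 40.8
```

```bash
python3 - <<'E'
from h import *
plan()
E
```

```text
t 3.28 p [371.4 234.6  33.8] psi 70.91 tilt [0.0033 0.0008] F [-0.68 -2.38  5.17] w 0.0508 40.808716267347336
```

drive_tool(commands=[[0,0,-2,0,0,0,0.3],[0,0,-5,0,0,0,0.3],[0,0,-8,0,0,0,0.3],[0,0,-11,0,0,0,0.3],[0,0,-14,0,0,0,0.3],[0,0,-16.8,0,0,0,0.3],[0,0,-16.8,0,0,0,0.3],[0,0,-16.8,0,0,0,0.3],[0,0,-16.8,0,0,0,0.3],[0,0,-16.8,0,0,0,0.3]])

```text
clock: 4.12
position: [0.3689, 0.2339, 0.199]
tool_rot: [-2.558, -1.821, 0.005]
wrist_force: [-0.3, 0.4, -2.3]
grip_width: 0.0508
gripper_force: 45.0
```

```bash
python3 - <<'E'
from h import *
plan()
E
```

```text
t 4.12 p [368.9 233.9 199. ] psi 70.9 tilt [-0.0032 -0.001 ] F [-0.3   0.36 -2.34] w 0.0508 45.03953620791435
```

Lifting it shows a load of about 2.3 N, so this looks like the short tin. I'll weigh it first.

```bash
python3 - <<'E'
from h import *
plan((577,108,205,100.7),(577,108,150,100.7))
E
```

```text
t 4.12 p [368.9 233.9 199. ] psi 70.9 tilt [-0.0032 -0.001 ] F [-0.3   0.36 -2.34] w 0.0508 45.03953620791435
[-5.08 23.78 -0.65] turn -29.8
[-5.07 23.8   4.85] turn -29.8
```

drive_tool(commands=[[-0.5,2,-0.5,0,0,-4,0.3],[-1.1,5,-0.6,0,0,-9,0.3],[-1.8,8.3,-0.6,0,0,-15,0.3],[-2.5,11.6,-0.6,0,0,-20,0.3],[-3.2,14.9,-0.6,0,0,-25,0.3],[-3.9,18.2,-0.6,0,0,-28,0.3],[-4.5,21.2,-0.6,0,0,-29.8,0.3],[-4.9,23,-0.6,0,0,-29.8,0.3],[-5.1,23.8,-0.6,0,0,-29.8,0.3],[-5.1,23.8,-0.6,0,0,-29.8,0.3],[-5.1,23.8,-0.6,0,0,-29.8,0.3],[-5.1,23.8,1,0,0,-29.8,0.3],[-5.1,23.8,3,0,0,-29.8,0.3],[-5.1,23.8,4.5,0,0,-29.8,0.3],[-5.1,23.8,4.8,0,0,-29.8,0.3],[-5.1,23.8,4.8,0,0,-29.8,0.3],[-5.1,23.8,4.8,0,0,-29.8,0.3]])

```text
clock: 5.53
position: [0.578, 0.109, 0.1526]
tool_rot: [-2.003, -2.42, 0.0]
wrist_force: [0.3, -0.3, -0.8]
grip_width: 0.0513
gripper_force: 45.1
```

```bash
python3 - <<'E'
from h import *
plan((577,108,145,100.7))
a=cv2.imread("pics/top1.png")
t,s=[read_camera(n)[:,:,::-1] for n in("top","side")]
c=np.hstack([cv2.resize(t[180:260,225:325],(400,320),interpolation=2),cv2.resize(s[180:280,240:340],(400,400),interpolation=2)[:320]]);cv2.imwrite("pics/c4.png",c)
E
```

```text
t 5.53 p [578.  109.  152.6] psi 100.76 tilt [-0.0002  0.0002] F [ 0.32 -0.31 -0.84] w 0.0513 45.089603662490845
[-0.08 -0.12  0.76] turn 0.1
```

View pics/c4.png

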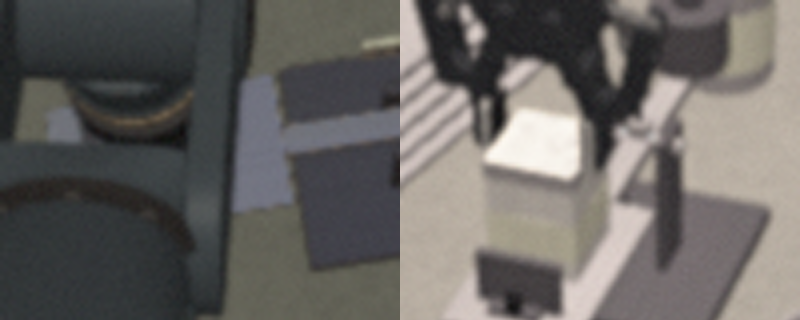

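The side crop shows the tin upright over the pan, just inboard of the stop (crop about (520,280)) and centred on it.

drive_tool(commands=[[0,0,0.2,0,0,0,0.3],[0,0,0.4,0,0,0,0.3],[0,0,0.6,0,0,0,0.3],[0,0,0.6,0,0,0,0.3],[0,0,0.6,0,0,0,0.3],[0,0,0.6,0,0,0,0.3]])

```text
clock: 6.13
position: [0.5787, 0.1082, 0.1462]
tool_rot: [-2.005, -2.419, 0.0]
wrist_force: [0.0, 0.0, -1.8]
grip_width: 0.0507
gripper_force: 45.1
```

```bash
python3 - <<'E'
from h import *
plan((577,108,145,100.7))
E
```

```text
t 6.13 p [578.7 108.2 146.2] psi 100.69 tilt [-0. -0.] F [ 0.05  0.04 -1.76] w 0.0507 45.12992575764656
[ 0.01 -0.17  0.12] turn -0.0
```

drive_tool(commands=[[0,-0.1,0.1,0,0,0,0.3],[0,-0.1,0.2,0,0,0,0.3],[0,-0.1,0.2,0,0,0,0.3],[0,-0.1,0.2,0,0,0,0.3]])

```text
clock: 6.47
position: [0.5776, 0.108, 0.1442]
tool_rot: [-2.005, -2.419, 0.0]
wrist_force: [0.1, -0.2, -1.7]
grip_width: 0.0513
gripper_force: 45.1
```

drive_tool(commands=[[0,0,0.05,0,0,0,0.3],[0,0,0.1,0,0,0,0.3],[0,0,0.1,0,0,0,0.3],[0,0,0.1,0,0,0,0.3]])

```text
clock: 6.8
position: [0.5776, 0.1081, 0.1436]
tool_rot: [2.005, 2.419, 0.0]
wrist_force: [-1.7, -0.5, 2.0]
grip_width: 0.0511
gripper_force: 45.5
```

drive_tool(commands=[[0.2,0,-0.05,0,0,0,0.3],[0.4,0,-0.05,0,0,0,0.3],[0.6,0,-0.05,0,0,0,0.3],[0.8,0,-0.05,0,0,0,0.3],[0.8,0,-0.05,0,0,0,0.3],[0.8,0,-0.05,0,0,0,0.3]])

```text
clock: 7.3
position: [0.5766, 0.1163, 0.1439]
tool_rot: [2.004, 2.419, 0.002]
wrist_force: [0.6, -0.2, 1.0]
grip_width: 0.0503
gripper_force: 45.5
```

drive_tool(commands=[[0.1,0,0,0,0,0,0.3],[0.2,0,0,0,0,0,0.3],[0.3,0,0,0,0,0,0.3],[0.3,0,0,0,0,0,0.3],[0.3,0,0,0,0,0,0.3]])

```text
clock: 7.72
position: [0.5755, 0.119, 0.1437]
tool_rot: [-2.005, -2.419, -0.0]
wrist_force: [-0.3, -0.6, 1.1]
grip_width: 0.0509
gripper_force: 45.5
```

drive_tool(commands=[[0.05,0,0,0,0,0,0.3],[0.1,0,0,0,0,0,0.3],[0.15,0,0,0,0,0,0.3],[0.15,0,0,0,0,0,0.3]])

```text
clock: 8.05
position: [0.5752, 0.1204, 0.1437]
tool_rot: [-2.005, -2.419, 0.0]
wrist_force: [0.2, -0.6, 0.5]
grip_width: 0.0508
gripper_force: 45.5
```

drive_tool(commands=[[0.05,0,0,0,0,0,0.3],[0.1,0,0,0,0,0,0.3],[0.1,0,0,0,0,0,0.3]])

```text
clock: 8.3
position: [0.575, 0.1214, 0.1436]
tool_rot: [-2.004, -2.419, 0.0]
wrist_force: [0.2, -0.8, 1.0]
grip_width: 0.0511
gripper_force: 45.4
```

drive_tool(commands=[[0.05,0,0,0,0,0,0.3],[0.1,0,0,0,0,0,0.3],[0.1,0,0,0,0,0,0.3]])

```text
clock: 8.55
position: [0.5748, 0.1224, 0.1437]
tool_rot: [-2.004, -2.419, 0.0]
wrist_force: [-0.1, -1.8, 0.5]
grip_width: 0.051
gripper_force: 45.4
```

drive_tool(commands=[[0.05,0,0,0,0,0,0.3],[0.05,0,0,0,0,0,0.3]])

```text
clock: 8.72
position: [0.5748, 0.1229, 0.1437]
tool_rot: [-2.005, -2.419, 0.0]
wrist_force: [-0.6, -0.8, 1.6]
grip_width: 0.051
gripper_force: 45.4
```

drive_tool(commands=[[0.05,0,0,0,0,0,0.3],[0.05,0,0,0,0,0,0.3]])

```text
clock: 8.88
position: [0.5747, 0.1234, 0.1437]
tool_rot: [-2.005, -2.419, -0.0]
wrist_force: [-0.5, -1.2, 1.5]
grip_width: 0.0512
gripper_force: 45.4
```

drive_tool(commands=[[0.05,0,0,0,0,0,0.3],[0.1,0,0,0,0,0,0.3],[0.1,0,0,0,0,0,0.3]])

```text
clock: 9.13
position: [0.5746, 0.1244, 0.1437]
tool_rot: [-2.005, -2.419, -0.0]
wrist_force: [-0.3, -0.3, 0.8]
grip_width: 0.0512
gripper_force: 45.4
```

drive_tool(commands=[[0.05,0,0,0,0,0,0.3],[0.1,0,0,0,0,0,0.3],[0.1,0,0,0,0,0,0.3]])

```text
clock: 9.38
position: [0.5745, 0.1251, 0.1437]
tool_rot: [2.004, 2.419, -0.001]
wrist_force: [0.8, -2.4, 0.6]
grip_width: 0.0508
gripper_force: 45.4
```

drive_tool(commands=[[0.05,0,0,0,0,0,0.3],[0.1,0,0,0,0,0,0.3],[0.1,0,0,0,0,0,0.3]])

```text
clock: 9.63
position: [0.5744, 0.1254, 0.1436]
tool_rot: [2.003, 2.419, -0.002]
wrist_force: [1.4, -4.6, -0.1]
grip_width: 0.0506
gripper_force: 45.3
```

The stop is felt at about 4.7 N. Now let go and read the beam.

drive_tool(commands=[[0,0,0,0,0,0,0.5],[0,0,0,0,0,0,0.8],[0,0,0,0,0,0,0.9],[0,0,0,0,0,0,0.9],[0,0,0,0,0,0,0.9],[0,0,0,0,0,0,0.9],[0,0,0,0,0,0,0.9],[0,0,0,0,0,0,0.9]])

```text
clock: 10.3
position: [0.5741, 0.1264, 0.1437]
tool_rot: [-2.005, -2.419, -0.0]
wrist_force: [0.3, -0.9, 0.0]
grip_width: 0.0771
gripper_force: 0.0
```

```bash
python3 - <<'E'
from h import *
plan()
s=read_camera("side")[:,:,::-1]; o=cv2.imread("pics/side1.png")
c=np.hstack([cv2.resize(x[160:280,230:330],(400,480),interpolation=2) for x in(o,s)]);cv2.imwrite("pics/c5.png",c)
E
```

```text
t 10.3 p [574.1 126.4 143.7] psi 100.7 tilt [-0.0001  0.0002] F [ 0.25 -0.95  0.05] w 0.0771 0.0
```

View pics/c5.png

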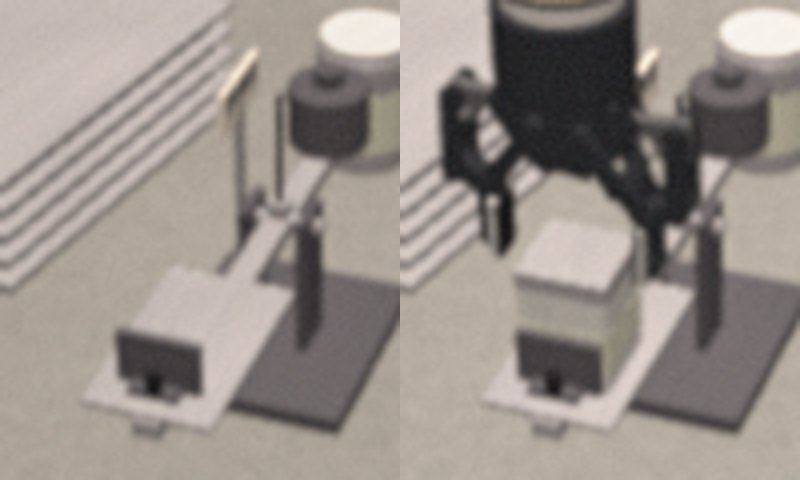

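With the short tin let go at the stop, the stop is at crop (560,362) against (160,362) when empty. The pan has not sunk, so this tin is short. Next it goes to the tray.

drive_tool(commands=[[-0.1,0,0,0,0,0,0.3],[-0.1,0,0,0,0,0,0.3],[-0.1,0,0,0,0,0,0.3],[-0.1,0,0,0,0,0,0.3],[-0.1,0,0,0,0,0,0.3],[-0.1,0,0,0,0,0,0.3],[-0.2,0,-1,0,0,0,0.3],[-0.3,0,-3,0,0,0,0.3],[-0.3,0,-5.5,0,0,0,0.3],[-0.3,0,-8,0,0,0,0.3],[-0.3,0,-10,0,0,0,0.3],[-0.3,0,-10,0,0,0,0.3]], newtons=40)

```text
clock: 11.35
position: [0.5778, 0.1233, 0.2485]
tool_rot: [2.0, 2.413, 0.01]
wrist_force: [1.6, 0.3, -1.3]
grip_width: 0.051
gripper_force: 46.4
```

```bash
python3 - <<'E'
from h import *
plan((450,40,230,100.7),(425,-100,230,86),(419,-304,200,86),(419,-304,45,86))
E
```

```text
t 11.35 p [577.8 123.3 248.5] psi 100.7 tilt [0.0098 0.0002] F [ 1.63  0.29 -1.32] w 0.051 46.384258568286896
[ -5.81 -14.12   1.73] turn 0.0
[-19.1  -19.17   1.7 ] turn 14.7
[-39.03 -23.58   4.69] turn 14.7
[-39.01 -23.73  20.19] turn 14.7
```

drive_tool(commands=[[-1,-2.5,0.5,0,0,0,0.3],[-2,-5,1,0,0,0,0.3],[-3.2,-8,1.4,0,0,0,0.3],[-4.5,-11,1.4,0,0,0,0.3],[-6.5,-13.5,1.4,0,0,2,0.3],[-9.5,-15,1.4,0,0,5,0.3],[-13,-16.6,1.4,0,0,8,0.3],[-16.5,-18,1.4,0,0,11,0.3],[-20,-19.3,1.4,0,0,14,0.3],[-23.5,-20.1,2,0,0,14.7,0.3],[-27,-20.9,2.5,0,0,14.7,0.3],[-30.5,-21.7,3,0,0,14.7,0.3],[-34,-22.5,3.5,0,0,14.7,0.3],[-37,-23.1,4,0,0,14.7,0.3],[-39,-23.6,4.2,0,0,14.7,0.3],[-39,-23.6,7,0,0,14.7,0.3],[-39,-23.6,10,0,0,14.7,0.3],[-39,-23.6,12,0,0,14.7,0.3],[-39,-23.6,12,0,0,14.7,0.3],[-39,-23.6,12,0,0,14.7,0.3]])

```text
clock: 13.02
position: [0.4141, -0.3026, 0.1222]
tool_rot: [-2.294, -2.139, -0.0]
wrist_force: [-0.0, -0.7, -1.6]
grip_width: 0.051
gripper_force: 46.4
```

```bash
python3 - <<'E'
from h import *
plan((419,-304,42,86))
E
```

```text
t 13.02 p [ 414.1 -302.6  122.2] psi 85.99 tilt [-0.0031  0.0035] F [-0.05 -0.7  -1.6 ] w 0.051 46.35913163423538
[-0.13  0.53  8.01] turn -0.0
```

drive_tool(commands=[[-0.1,0.3,2,0,0,0,0.3],[-0.1,0.3,4,0,0,0,0.3],[-0.1,0.3,6,0,0,0,0.3],[-0.1,0.3,7.2,0,0,0,0.3],[-0.1,0.3,7.8,0,0,0,0.3],[-0.1,0.3,7.8,0,0,0,0.3],[-0.1,0.3,7.8,0,0,0,0.3],[-0.1,0.3,7.8,0,0,0,0.3]])

```text
clock: 13.68
position: [0.4191, -0.3058, 0.047]
tool_rot: [2.295, 2.141, -0.0]
wrist_force: [-0.2, -0.3, -3.0]
grip_width: 0.0507
gripper_force: 46.4
```

drive_tool(commands=[[0,0,0.1,0,0,0,0.3],[0,0,0.2,0,0,0,0.3],[0,0,0.3,0,0,0,0.3],[0,0,0.3,0,0,0,0.3],[0,0,0.3,0,0,0,0.3]])

```text
clock: 14.1
position: [0.4181, -0.3049, 0.0428]
tool_rot: [2.298, 2.142, -0.0]
wrist_force: [-0.1, -0.2, -2.0]
grip_width: 0.0504
gripper_force: 46.4
```

drive_tool(commands=[[0,0,0.1,0,0,0,0.3],[0,0,0.2,0,0,0,0.3],[0,0,0.3,0,0,0,0.3],[0,0,0.3,0,0,0,0.3]])

```text
clock: 14.43
position: [0.418, -0.3048, 0.0394]
tool_rot: [-2.297, -2.142, -0.0]
wrist_force: [0.6, 0.3, -2.2]
grip_width: 0.0508
gripper_force: 46.4
```

drive_tool(commands=[[0,0,0.05,0,0,0,0.3],[0,0,0.1,0,0,0,0.3],[0,0,0.1,0,0,0,0.3]])

```text
clock: 14.68
position: [0.4181, -0.3049, 0.0386]
tool_rot: [-2.298, -2.142, -0.0]
wrist_force: [-0.5, 0.1, -2.8]
grip_width: 0.0505
gripper_force: 46.4
```

drive_tool(commands=[[0,0,0.05,0,0,0,0.3],[0,0,0.1,0,0,0,0.3],[0,0,0.1,0,0,0,0.3]])

```text
clock: 14.93
position: [0.4182, -0.305, 0.0381]
tool_rot: [2.297, 2.142, -0.0]
wrist_force: [-1.6, 0.1, 2.6]
grip_width: 0.0509
gripper_force: 46.8
```

Touchdown. Release, rise and go to the other tin.

drive_tool(commands=[[0,0,0,0,0,0,0.5],[0,0,0,0,0,0,0.8],[0,0,0,0,0,0,1],[0,0,0,0,0,0,1],[0,0,0,0,0,0,1],[0,0,-2,0,0,0,1],[0,0,-5,0,0,0,1],[0,0,-9,0,0,0,1],[0,0,-13,0,0,0,1],[0,0,-17,0,0,0,1],[0,0,-20,0,0,0,1],[0,0,-20,0,0,0,1]])

```text
clock: 15.93
position: [0.4213, -0.3082, 0.2445]
tool_rot: [2.287, 2.133, -0.001]
wrist_force: [-0.6, -0.8, 0.3]
grip_width: 0.0855
gripper_force: 0.0
```

```bash
python3 - <<'E'
from h import *
plan((450,100,235,90),(498.5,379,150,106.6))
E
```

```text
t 15.93 p [ 421.3 -308.2  244.5] psi 86.01 tilt [ 0.0097 -0.0109] F [-0.59 -0.76  0.31] w 0.0855 0.0
[4.092e+01 2.000e-02 5.300e-01] turn -4.0
[69.18  2.83  8.77] turn -20.6
```

drive_tool(commands=[[4,0,0,0,0,0,1],[8,0,0,0,0,0,1],[12,0,0,0,0,0,1],[16,0,0,0,0,0,1],[20,0,0,0,0,0,1],[24,0,0,0,0,0,1],[28,0,0,0,0,0,1],[32,0,0,0,0,0,1],[36,0,0,0,0,-2,1],[40,0,0,0,0,-4,1],[44,0,0,0,0,-8,1],[48,0.5,1,0,0,-12,1],[52,1,2,0,0,-16,1],[56,1.5,4,0,0,-19,1],[60,1.9,6,0,0,-20.6,1],[64,2.3,8,0,0,-20.6,1],[67,2.6,8.7,0,0,-20.6,1],[69.2,2.8,8.7,0,0,-20.6,1],[69.2,2.8,8.7,0,0,-20.6,1],[69.2,2.8,8.7,0,0,-20.6,1]])

```text
clock: 17.6
position: [0.4935, 0.3842, 0.1491]
tool_rot: [-1.874, -2.521, 0.003]
wrist_force: [-0.3, -0.6, -0.2]
grip_width: 0.0856
gripper_force: 0.0
```

drive_tool(commands=[[0,0,0,0,0,0,1],[0,0,0,0,0,0,1]])

```text
clock: 17.77
position: [0.494, 0.3821, 0.1505]
tool_rot: [-1.879, -2.518, 0.002]
wrist_force: [0.4, 0.4, 0.4]
grip_width: 0.0856
gripper_force: 0.0
```

```bash
python3 - <<'E'
from h import *
plan((498.5,379,33,106.6))
s=read_camera("side")[:,:,::-1];t=read_camera("top")[:,:,::-1];cv2.imwrite("pics/top2.png",t)
c=np.hstack([cv2.resize(t[250:340,390:480],(400,400),interpolation=2),cv2.resize(s[300:400,190:290],(400,400),interpolation=2)]);cv2.imwrite("pics/c6.png",c)
E
```

```text
t 17.77 p [494.  382.1 150.5] psi 106.53 tilt [-0.001  -0.0008] F [0.44 0.37 0.41] w 0.0856 0.0
[-0.42  0.36 11.75] turn -0.1
```

View pics/c6.png

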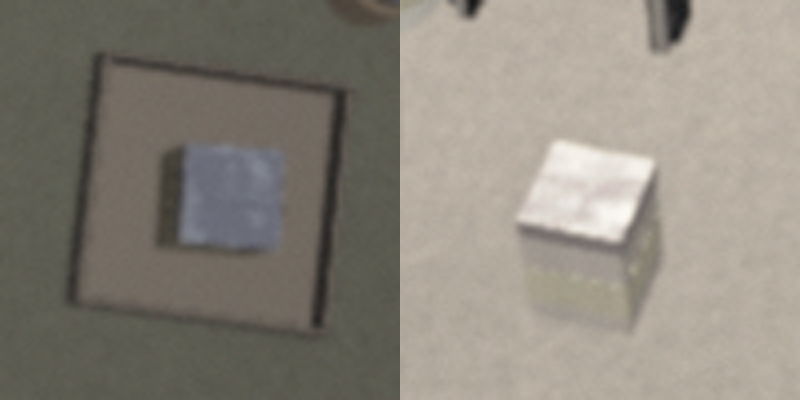

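The short tin stands upright in the middle of the tray (left crop). The other tin stands undisturbed below the gripper (right crop about (590,190)).

drive_tool(commands=[[-0.4,0.3,2,0,0,0,1],[-0.4,0.3,5,0,0,0,1],[-0.4,0.3,8,0,0,0,1],[-0.4,0.3,10.5,0,0,0,1],[-0.4,0.3,11.7,0,0,0,1],[-0.4,0.3,11.7,0,0,0,1],[-0.4,0.3,11.7,0,0,0,1],[-0.4,0.3,11.7,0,0,0,0.5],[-0.4,0.3,11.7,0,0,0,0.4],[-0.4,0.3,11.7,0,0,0,0.3],[-0.4,0.3,11.7,0,0,0,0.3],[-0.4,0.3,11.7,0,0,0,0.3],[-0.4,0.3,11.7,0,0,0,0.3]], newtons=60)

```text
clock: 18.95
position: [0.4991, 0.3809, 0.0358]
tool_rot: [1.877, 2.518, 0.004]
wrist_force: [-1.4, 0.3, 5.1]
grip_width: 0.0504
gripper_force: 62.2
```

drive_tool(commands=[[0,0,-2,0,0,0,0.3],[0,0,-5,0,0,0,0.3],[0,0,-8,0,0,0,0.3],[0,0,-11,0,0,0,0.3],[0,0,-14,0,0,0,0.3],[0,0,-16,0,0,0,0.3],[0,0,-17,0,0,0,0.3],[0,0,-17,0,0,0,0.3],[0,0,-17,0,0,0,0.3],[0,0,-17,0,0,0,0.3]])

```text
clock: 19.78
position: [0.4968, 0.3796, 0.2016]
tool_rot: [-1.876, -2.517, 0.006]
wrist_force: [-0.0, -0.8, -4.9]
grip_width: 0.0501
gripper_force: 65.5
```

```bash
python3 - <<'E'
from h import *
plan((577,108.5,205,100.7),(577,108.5,150,100.7))
E
```

```text
t 19.78 p [496.8 379.6 201.6] psi 106.6 tilt [-0.004  -0.0021] F [-0.04 -0.8  -4.92] w 0.0501 65.51194846630096
[-28.28  -0.06  -0.32] turn 5.9
[-28.27  -0.04   5.18] turn 5.9
```

This one lifts at 4.9 N, so it looks full. Carry it to the pan.

drive_tool(commands=[[-2,0,-0.4,0,0,0,0.3],[-5,0,-0.5,0,0,1,0.3],[-8,0,-0.5,0,0,2,0.3],[-11,0,-0.5,0,0,3,0.3],[-14,0,-0.5,0,0,4,0.3],[-17,0,-0.5,0,0,5,0.3],[-20,0,-0.5,0,0,5.9,0.3],[-23,0,-0.5,0,0,5.9,0.3],[-26,0,-0.5,0,0,5.9,0.3],[-27.7,0,-0.5,0,0,5.9,0.3],[-28.3,0,-0.5,0,0,5.9,0.3],[-28.3,0,-0.5,0,0,5.9,0.3],[-28.3,0,-0.5,0,0,5.9,0.3],[-28.3,0,1,0,0,5.9,0.3],[-28.3,0,3,0,0,5.9,0.3],[-28.3,0,4.5,0,0,5.9,0.3],[-28.3,0,4.9,0,0,5.9,0.3],[-28.3,0,4.9,0,0,5.9,0.3],[-28.3,0,4.9,0,0,5.9,0.3]])

```text
clock: 21.37
position: [0.5792, 0.1104, 0.1549]
tool_rot: [-2.003, -2.42, -0.0]
wrist_force: [0.3, -0.8, -4.4]
grip_width: 0.0503
gripper_force: 65.4
```

drive_tool(commands=[[0,0,0,0,0,0,0.3],[0,0,0,0,0,0,0.3]])

```text
clock: 21.53
position: [0.5801, 0.1096, 0.1559]
tool_rot: [2.003, 2.418, 0.003]
wrist_force: [0.6, -0.3, -5.1]
grip_width: 0.0502
gripper_force: 65.4
```

```bash
python3 - <<'E'
from h import *
plan((577.5,108.2,148,100.7))
E
```

```text
t 21.53 p [580.1 109.6 155.9] psi 100.72 tilt [0.0026 0.0001] F [ 0.55 -0.33 -5.05] w 0.0502 65.42101889848709
[-0.09 -0.29  0.79] turn 0.0
```

drive_tool(commands=[[0,-0.2,0.2,0,0,0,0.3],[0,-0.2,0.4,0,0,0,0.3],[0,-0.2,0.6,0,0,0,0.3],[0,-0.2,0.8,0,0,0,0.3],[0,-0.2,0.8,0,0,0,0.3],[0,-0.2,0.8,0,0,0,0.3],[0,-0.2,0.8,0,0,0,0.3]])

```text
clock: 22.12
position: [0.5773, 0.1088, 0.1466]
tool_rot: [-2.005, -2.419, 0.0]
wrist_force: [-0.2, 0.0, -5.2]
grip_width: 0.0505
gripper_force: 65.5
```

drive_tool(commands=[[0,0,0.05,0,0,0,0.3],[0,0,0.1,0,0,0,0.3],[0,0,0.1,0,0,0,0.3],[0,0,0.1,0,0,0,0.3]])

```text
clock: 22.45
position: [0.5774, 0.1089, 0.1459]
tool_rot: [2.004, 2.419, 0.0]
wrist_force: [0.5, 0.4, -3.4]
grip_width: 0.0503
gripper_force: 65.6
```

drive_tool(commands=[[0,0,0.05,0,0,0,0.3],[0.2,0,0.05,0,0,0,0.3],[0.4,0,0.05,0,0,0,0.3],[0.6,0,0.05,0,0,0,0.3],[0.8,0,0.05,0,0,0,0.3],[0.9,0,0.05,0,0,0,0.3],[0.9,0,0.05,0,0,0,0.3],[0.9,0,0.05,0,0,0,0.3]])

```text
clock: 23.12
position: [0.5759, 0.118, 0.1453]
tool_rot: [2.004, 2.419, 0.001]
wrist_force: [0.6, -0.0, -0.9]
grip_width: 0.0503
gripper_force: 65.8
```

drive_tool(commands=[[0.1,0,0,0,0,0,0.3],[0.2,0,0,0,0,0,0.3],[0.3,0,0,0,0,0,0.3],[0.3,0,0,0,0,0,0.3]])

```text
clock: 23.45
position: [0.575, 0.1208, 0.1452]
tool_rot: [-2.005, -2.419, 0.0]
wrist_force: [0.5, -0.8, -0.8]
grip_width: 0.0501
gripper_force: 65.8
```

drive_tool(commands=[[0.05,0,0,0,0,0,0.3],[0.1,0,0,0,0,0,0.3],[0.15,0,0,0,0,0,0.3],[0.15,0,0,0,0,0,0.3]])

```text
clock: 23.78
position: [0.5746, 0.1222, 0.1452]
tool_rot: [-2.005, -2.419, 0.0]
wrist_force: [0.2, -2.3, -0.9]
grip_width: 0.0502
gripper_force: 65.8
```

drive_tool(commands=[[0.05,0,0,0,0,0,0.3],[0.1,0,0,0,0,0,0.3],[0.1,0,0,0,0,0,0.3]])

```text
clock: 24.03
position: [0.5744, 0.1232, 0.1452]
tool_rot: [-2.004, -2.419, 0.0]
wrist_force: [-0.1, -1.1, -1.9]
grip_width: 0.0505
gripper_force: 65.8
```

drive_tool(commands=[[0.05,0,0,0,0,0,0.3],[0.1,0,0,0,0,0,0.3],[0.1,0,0,0,0,0,0.3]])

```text
clock: 24.28
position: [0.5743, 0.1242, 0.1452]
tool_rot: [-2.005, -2.419, 0.0]
wrist_force: [0.3, -0.6, -1.1]
grip_width: 0.0498
gripper_force: 65.8
```

drive_tool(commands=[[0.05,0,0,0,0,0,0.3],[0.05,0,0,0,0,0,0.3]])

```text
clock: 24.45
position: [0.5742, 0.1247, 0.1452]
tool_rot: [-2.005, -2.419, 0.0]
wrist_force: [-0.2, -1.8, -1.1]
grip_width: 0.0501
gripper_force: 65.8
```

drive_tool(commands=[[0.05,0,0,0,0,0,0.3],[0.1,0,0,0,0,0,0.3],[0.1,0,0,0,0,0,0.3]])

```text
clock: 24.7
position: [0.5742, 0.125, 0.1451]
tool_rot: [2.004, 2.419, -0.001]
wrist_force: [0.9, -4.5, -1.8]
grip_width: 0.05
gripper_force: 65.7
```

drive_tool(commands=[[0.05,0,0,0,0,0,0.3],[0.05,0,0,0,0,0,0.3],[0.05,0,0,0,0,0,0.3]])

```text
clock: 24.95
position: [0.5742, 0.1252, 0.1451]
tool_rot: [2.003, 2.419, -0.002]
wrist_force: [1.3, -4.8, -2.2]
grip_width: 0.0501
gripper_force: 65.6
```

The stop bears at about 5 N. Now I lower the tin with the pan along its arc, still held.

drive_tool(commands=[[0.04,0,0.16,0,-0.57,0,0.3],[0.08,0,0.33,0,-1.15,0,0.3],[0.12,0,0.5,0,-1.7,0,0.3],[0.16,0,0.66,0,-2.3,0,0.3],[0.19,0,0.82,0,-2.86,0,0.3],[0.19,0,0.82,0,-2.86,0,0.3]])

```text
clock: 25.45
position: [0.5738, 0.1275, 0.1366]
tool_rot: [1.977, 2.389, -0.052]
wrist_force: [1.3, -6.7, -2.4]
grip_width: 0.0503
gripper_force: 65.6
```

drive_tool(commands=[[0.04,0,0.16,0,-0.57,0,0.3],[0.08,0,0.33,0,-1.15,0,0.3],[0.12,0,0.5,0,-1.7,0,0.3],[0.15,0,0.66,0,-2.3,0,0.3],[0.15,0,0.66,0,-2.3,0,0.3]])

```text
clock: 25.87
position: [0.5735, 0.1287, 0.13]
tool_rot: [1.957, 2.365, -0.091]
wrist_force: [0.6, -5.6, -2.6]
grip_width: 0.0501
gripper_force: 65.6
```

drive_tool(commands=[[0.03,0,0.1,0,-0.4,0,0.3],[0.03,0,0.1,0,-0.4,0,0.3],[0.03,0,0.1,0,-0.4,0,0.3]])

```text
clock: 26.12
position: [0.5735, 0.1287, 0.1294]
tool_rot: [1.954, 2.36, -0.097]
wrist_force: [0.0, -5.7, -0.5]
grip_width: 0.0499
gripper_force: 65.7
```

drive_tool(commands=[[0,0,0,0,0,0,0.6],[0,0,0,0,0,0,0.7],[0,0,0,0,0,0,0.9],[0,0,0,0,0,0,1],[0,0,0,0,0,0,1],[0,0,0,0,0,0,1],[0,0,0,0,0,0,1]])

```text
clock: 26.7
position: [0.5734, 0.1297, 0.1294]
tool_rot: [1.956, 2.36, -0.094]
wrist_force: [-0.2, -0.2, -0.4]
grip_width: 0.0852
gripper_force: 0.0
```

drive_tool(commands=[[0,0,-1,0,0,0,1],[0,0,-3,0,0,0,1],[0,0,-6,0,0,0,1],[0,0,-10,0,0,0,1],[0,0,-13,0,0,0,1],[0,0,-13,0,0,0,1],[0,0,-13,0,0,0,1]])

```text
clock: 27.28
position: [0.5725, 0.1422, 0.2619]
tool_rot: [1.953, 2.357, -0.088]
wrist_force: [-0.4, 0.4, -0.6]
grip_width: 0.0854
gripper_force: 0.0
```

```bash
python3 - <<'E'
from h import *
plan((450,-50,270,100.7))
E
```

```text
t 27.28 p [572.5 142.2 261.9] psi 100.68 tilt [ 0.0243 -0.0943] F [-0.39  0.44 -0.56] w 0.0854 0.0
[-16.61 -15.6    0.71] turn -0.0
```

drive_tool(commands=[[-2,-2,-1,0,0,0,1],[-5,-5,-1,0,0,0,1],[-8,-8,-0.5,0,0,0,1],[-11,-11,0,0,0,0,1],[-14,-14,0.3,0,0,0,1],[-17,-16,0.5,0,0,0,1],[-20,-17,0.6,0,0,0,1],[-23,-18,0.7,0,0,0,1],[-26,-19,0.8,0,0,0,1],[-29,-20,0.9,0,0,0,1],[-31,-20.4,1,0,0,0,1],[-31,-20.4,1,0,0,0,1],[-31,-20.4,1,0,0,0,1]])

```text
clock: 28.37
position: [0.427, -0.2005, 0.2776]
tool_rot: [1.962, 2.36, -0.095]
wrist_force: [0.2, -0.4, 0.4]
grip_width: 0.0854
gripper_force: 0.0
```

```bash
python3 - <<'E'
from h import *
plan()
s=read_camera("side")[:,:,::-1];t=read_camera("top")[:,:,::-1];cv2.imwrite("pics/top3.png",t);cv2.imwrite("pics/side3.png",s)
c=np.hstack([cv2.resize(t[175:265,225:325],(400,360),interpolation=2),cv2.resize(s[190:280,230:330],(400,360),interpolation=2)]);cv2.imwrite("pics/c7.png",c)
E
```

```text
t 28.37 p [ 427.  -200.5  277.6] psi 100.54 tilt [ 0.0154 -0.0929] F [ 0.21 -0.37  0.39] w 0.0854 0.0
```

View pics/c7.png

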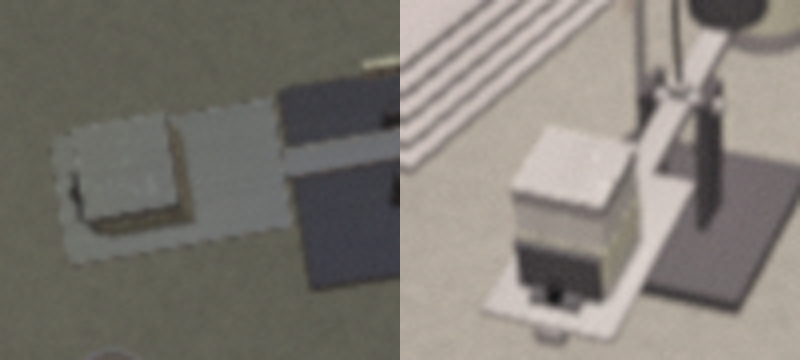

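The pan is sunk: the stop's side-view row moved from about 250 to 258. The tin stands square against the stop with its edges parallel to the pan (9.2° against 9.5° in the crop), and the arm is clear.

```bash
python3 -c "
from rig import bot
print(bot.hand_in())"
```

```text
the job is handed in; nothing more can be done
None
```

Job handed in at about 28 s on the robot's clock: the full tin was left standing square against the stop on the sunk pan, and the short tin, weighed first without sinking the pan, stands upright in the returns tray.

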